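Balance the loaded ring mandrel on the fulcrum edge

TASK

Pick up the boxwood ring mandrel and find its balance point by feel: lay its flat-sided handle square across the upright edge of the fulcrum block, gently and without dropping it or pressing it down hard, shift it until it balances, then let go so that it lies level on that edge alone. A lead core is hidden somewhere in the handle, so the balance point cannot be seen. Leave the other things on the bench where they are.

Things in the scene. Friction and masses are not known exactly. Their poses are not given: they have to be found in the camera images.
- mandrel: Boxwood ring mandrel, 332 mm long, 0.26 to 0.34 kg, lying loose and level on the bench: square-sided handle 200 mm long (x), 26 wide (y), 22 high, flat below; at +x a round nose, 120 mm, tapering from 21 to 12 mm diameter; at -x a round pommel 18 mm in diameter, 12 mm long. Origin: centre of the handle's underside, 100 mm from either handle end; x points along it to the nose, z up.
- pommel (a point): Centre of the pommel's end face, 112 mm along -x from the mandrel's origin, 11 mm above its underside. The hidden core is fixed at another place in the handle each time: the mandrel's balance point lies between 25 mm on the pommel side (-x) and 50 mm on the nose side (+x) of the mandrel's origin, on its centre line.
- fulcrum: Dark steel block 80 (x) by 80 (y) by 16 mm high, fixed to the bench, with an upright steel blade on its middle, 8 mm thick (x), 60 mm long (y); the blade's flat level top edge is 42 mm above the bench (a 22 mm thick shoulder at its foot ends 26 mm up). Origin: centre of the block's underside; x across the edge, y along it, z up. The mandrel is to lie along this x, either way round.
- edge (a point): Middle of the blade's top edge, 42 mm above the bench; axes as the fulcrum's.
- ring: Bystander: tarnished pewter Claddagh ring, 24 mm across, lying flat. Origin: centre of its underside.
- brush: Bystander: brass-bristled polishing brush, 170 mm long, lying. Origin: underside, x along it.
- tin: Bystander: black enamelled repair tin, 78 by 103 by 39 mm. Origin: centre of its underside.
- block: Bystander: loose plain steel bench block, 64 by 64 by 20 mm, no blade on it. Origin: centre of its underside.
- hammer: Bystander: hammer, 230 mm long, lying. Origin: underside, x along it.
- jar: Bystander: small glass jar, 52 mm across, 60 mm high. Origin: centre of its underside.
- dish: Bystander: small white dish, 70 mm across, 28 mm high. Origin: centre of its underside.
Things that resemble listed ones, but are neither listed nor needed, are in the scene too. What is shaped like the fulcrum but red or turquoise is not meant.

How it is judged (in metres and radians):
On the way, in this order (a step that is already met when the one before it is completed fails the run):
1. the mandrel is lifted clear of the bench in the fingers (height (world z) of mandrel above 0.03 m and contact force between mandrel and the fingers above 0.5 N), for 0.1 s.
2. the mandrel bears on the fulcrum's edge, level, while the fingers still hold it (contact force between mandrel and fulcrum above 0.2 N and contact force between mandrel and the fingers above 0.5 N and angle between mandrel's own z axis and vertical below 0.2 rad), for 0.1 s.
At the end, for the whole second after the job is handed in: Released and at rest, the mandrel lies with its handle's underside on the blade's top edge (height within 4 to 6 mm), level within 0.05 rad, square across the edge within 0.2 rad, its centre line within 25 mm of the edge's middle, bearing on it with over 0.5 N (angle between mandrel's own z axis and vertical below 0.05 rad and contact force between mandrel and fulcrum above 0.5 N and z of mandrel in the frame of edge between -0.004 and 0.006 m and y of mandrel in the frame of edge between -0.025 and 0.025 m and x of mandrel in the frame of edge between -0.08 and 0.08 m and angle between the x axis of mandrel and the x axis of fulcrum, either way round below 0.2 rad and linear speed of mandrel below 0.02 m/s and angular speed of mandrel below 0.15 rad/s and contact force between mandrel and the fingers below 0.05 N); the robot touches nothing.
It fails at once if the mandrel is pressed or dropped on the fulcrum with more than 20 N (contact force between mandrel and fulcrum above 20 N).
It fails at once if a bystander is moved more than 30 mm (distance of any of ring, brush, tin, block, hammer, jar, dish from where it was at the start of the episode above 0.03 m).
It also fails if it takes over 72 s, if anything falls off the work surface, if the arm or the gripper's body presses on something with over 40 N, if the wrist force passes 120 N, or if a joint passes its speed limit or range.

ROBOT

A 6-joint arm with a two-finger parallel gripper is mounted at the origin on the work surface. World frame = base frame: x ahead of the robot, y to its left, z up, the work surface at z = 0. Lengths are in mm, angles in rad, forces in N, time in s.
With the tool pointing down it reaches from about 325 to 875 mm from the base axis. Payload 4.4 kg.
Tool frame: the origin (TCP) lies midway between the tips of the shut fingers; the grasp point (between the pads) lies 19 mm behind it (pinch_z is the z of the grasp point in the tool frame, in mm); z points along the fingers, y is the line along which they close (so a half turn about z gives the same grasp; the last joint's range is limited). The gripper opens to 85 mm and grips with 20 to 120 N. Pads are 22 mm wide; open, the fingers measure 114 mm over their backs; the gripper's body (76 mm by 85 mm) begins 54 mm behind the grasp point. The pads swing forward as they close: fully open they stand 13 mm farther back than shut.
Start: joints at [-1.407, 0.207, 1.542, -0, 1.393, -0.15], TCP at [178.023, -546.75, 231.282] pointing down, gripper open.
Joint ranges: [-2.73, 2.73], [-0.86, 2.22], [0.23, 2.46], [-1.11, 4.25], [0.08, 2.63], [-2.82, 2.82]. Speed limits (rad/s): [2.79, 2.79, 3.14, 3.14, 3.14, 3.14].

INTERFACE

Orientations are given as a unit quaternion [x, y, z, w].
In Python, from cell import * gives the robot as it stands. Calls block until the motion is done:
- move_pose(position, orientation): joint-space move of the TCP to a pose.
- movel(position, speed=150, orientation=None, force_limit=None): straight line of the TCP; orientation=None keeps the orientation; speed is the mean speed in mm/s. With force_limit (N) it stops when the force on the tool has changed by that much, and returns True; else False.
- goto_joints(angles): joint-space move.
- gripper_to(opening): opening from 0.0 (shut) to 1.0 (fully open); the grip force is fixed at half the most; returns when the fingers have stopped.
- sleep(seconds).
- inverse_kinematics(position, orientation): joint angles nearest the present ones, or None.
- state(): the state.
- get_image(name): name is "scene" or "top" or "wrist"; returns a dict with "img" (480x640x3 uint8, red, green, blue), "fx", "fy", "cx", "cy" (pixels), "rvec" (rotation vector, rad) and "tvec" (3), from world to camera coordinates, as OpenCV has them. Camera axes: x right, y down, z forward; pixel columns grow to the right and rows downward; lengths in mm; the calibration is good to about 2 mm. The wrist camera is an equidistant fisheye: a pixel r from the principal point sees the ray r / f radians off the axis. A picture is of the moment at which its call begins. There is no depth.
A pose or a line that the arm cannot do raises MotionError and nothing moves.
- finish_job(): hands the job in; it is judged then, once.
The state is a dict: "time": time; "q": joint angles; "joint_velocities": joint speeds; "joint_torque": joint torques, N m; "tool_pos": TCP position; "ee_rot": TCP orientation; "wrist_force": force on the tool from outside, world axes, zero at the start; "wrist_torque": the same for the moment, N m; "finger_gap": opening from 0.0 (shut) to 1.0 (fully open); "grasp_force": force on a finger pad.
Only numpy, scipy, OpenCV 4.12 (cv2) and the standard library are available. Lean on these libraries where they do the work, as an engineer would, in place of code of your own. Each camera call takes 0.05 s, during which the arm holds its last target. There are 200 camera calls.

## Working session

There is one attempt and no reset: what is moved stays moved. The work goes in short steps, each a Python script; the robot and the scene stay as the last script left them, time stands still between calls to the robot, and variables do not carry over. Pictures are saved under pics/ and viewed, at most 10 in all, crops included, and the job is handed in when it is done.

```bash
mkdir -p pics; ls; cat > h.py <<'E'
from cell import *
import numpy as np, cv2
from scipy.spatial.transform import Rotation as R
def save(name,fn,crop=None,scale=1):
    d=get_image(name); im=d["img"]
    if crop: x0,y0,x1,y1=crop; im=im[y0:y1,x0:x1]
    im=cv2.resize(im,None,fx=scale,fy=scale,interpolation=cv2.INTER_CUBIC)
    cv2.imwrite("pics/"+fn,im[:,:,::-1]); return d
def ray(d,u,v,fish=False):
    a=np.array([(u-d["cx"])/d["fx"],(v-d["cy"])/d["fy"]])
    if fish:
        r=np.hypot(*a); c=np.r_[a*(np.sin(r)/r if r>1e-9 else 1),np.cos(r)]
    else: c=np.r_[a,1]
    M=cv2.Rodrigues(np.array(d["rvec"],float))[0]; t=np.array(d["tvec"],float).ravel()
    return -M.T@t, M.T@c
def px(d,u,v,z,fish=False):
    o,r=ray(d,u,v,fish); return (o+r*(z-o[2])/r[2])
def down(yaw):  # tool z down; tool y axis at angle yaw+90deg => tool x along yaw
    x=np.array([np.cos(yaw),np.sin(yaw),0]); z=np.array([0,0,-1.]); y=np.cross(z,x)
    return R.from_matrix(np.c_[x,y,z]).as_quat()
E
python3 - <<'E'
from h import *
d=save("top","top.png"); e=save("scene","scene.png")
import pickle; pickle.dump((d,e),open("d.pkl","wb"))
s=state(); print({k:np.round(v,3) for k,v in s.items()} if isinstance(s,dict) else s)
print(R.from_quat(s["ee_rot"]).as_matrix().round(2)); print(pinch_z if 'pinch_z' in globals() else '')
E
```

```text
pics
{'time': np.float64(0.1), 'q': array([-1.407,  0.207,  1.543,  0.   ,  1.394, -0.15 ]), 'joint_velocities': array([-0.002, -0.002, -0.001, -0.   , -0.003,  0.001]), 'joint_torque': array([-1.0000e-03, -3.8409e+01, -2.9255e+01, -0.0000e+00,  5.0000e-03,
        0.0000e+00]), 'tool_pos': array([ 177.907, -546.064,  230.196]), 'ee_rot': array([ 0.988,  0.157, -0.   , -0.001]), 'wrist_force': array([-0.574,  0.794,  0.68 ]), 'wrist_torque': array([0.014, 0.001, 0.006]), 'grasp_force': np.float64(0.0), 'finger_gap': np.float64(1.0)}
[[ 0.95  0.31 -0.  ]
 [ 0.31 -0.95  0.  ]
 [ 0.   -0.   -1.  ]]
-18.700000000000003
```

View pics/top.png

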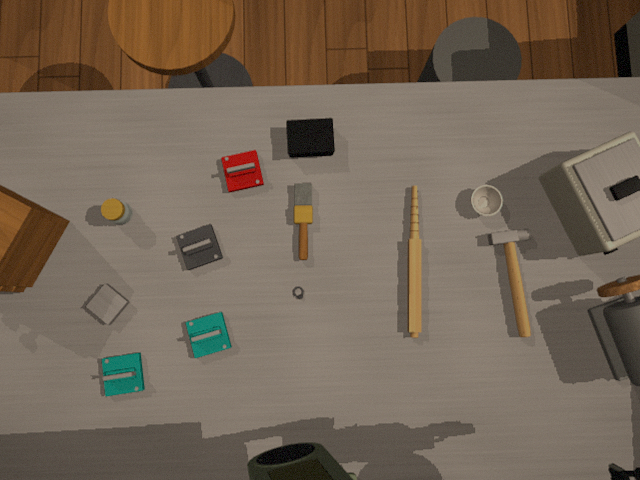

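View pics/scene.png

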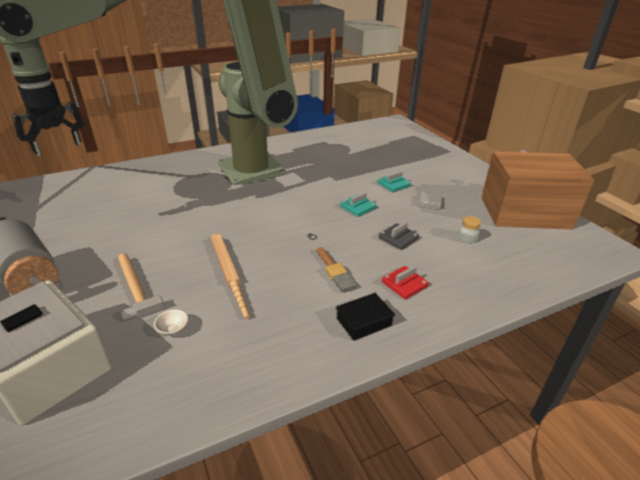

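The top view shows the mandrel at (414,260), with its nose up at (414,187) and pommel at (414,336). There are five fulcrum candidates: dark grey with blade (199,247), red (242,170), turquoise (208,335) and (121,374), and a bladeless block (107,304). Only the dark grey one at (199,247) fits the dark steel block with a steel blade. I'll confirm it in a crop and measure.

```bash
python3 - <<'E'
from h import *; import pickle
d,e=pickle.load(open("d.pkl","rb")); im=d["img"]
a=cv2.resize(im[205:290,155:240],(395,395),interpolation=cv2.INTER_CUBIC);b=cv2.resize(im[175:345,380:450],(163,395),interpolation=cv2.INTER_CUBIC)
cv2.imwrite("pics/crop.png",np.hstack([a,b])[:,:,::-1])
hsv=cv2.cvtColor(im,cv2.COLOR_RGB2HSV)
# mandrel
m=((hsv[...,1]>90)&(hsv[...,0]>8)&(hsv[...,0]<25)&(hsv[...,2]>90)).astype(np.uint8); m[:,:380]=0;m[:,450:]=0;m[:175]=0;m[350:]=0
ys,xs=np.nonzero(m); P=np.array([px(d,u,v,18)[:2] for u,v in zip(xs,ys)])
r=cv2.minAreaRect(P.astype(np.float32)); print("mandrel",r,cv2.boxPoints(r).round(0).tolist(), len(xs))
# block: dark
m=(im.max(2)<85).astype(np.uint8); m[:,:172]=0;m[:,230:]=0;m[:218]=0;m[278:]=0
m=cv2.morphologyEx(m,cv2.MORPH_OPEN,np.ones((7,7)))
c=max(cv2.findContours(m,0,2)[0],key=cv2.contourArea); 
r=cv2.minAreaRect(np.array([px(d,u,v,14)[:2] for u,v in c[:,0]],np.float32)); print("block",r,cv2.boxPoints(r).round(0).tolist())
print(px(d,320,240,0),ray(d,320,240)[0])
E
```

```text
mandrel ((537.2291259765625, -235.32150268554688), (30.316577911376953, 328.7014465332031), 87.06478881835938) [[372.0, -242.0], [701.0, -259.0], [702.0, -229.0], [374.0, -212.0]] 1630
block ((561.2599487304688, 225.91476440429688), (42.894630432128906, 82.656005859375), 19.279050827026367) [[527.0, 258.0], [555.0, 180.0], [595.0, 194.0], [568.0, 272.0]]
[588.80114706 -32.93327269   0.        ] [ 449.01548897  -14.03723857 1146.14722927]
```

View pics/crop.png

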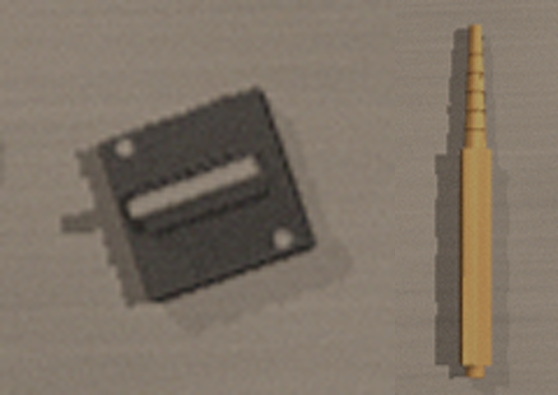

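The crop confirms the dark fulcrum with its steel blade, and the mandrel with its nose away from the robot. Next I grasp near the handle's middle, lift, and weigh it with its lever arm.

```bash
cat >> h.py <<'E'
def feel(n=20):
    F=[];T=[]
    for _ in range(n):
        s=state(); F.append(s["wrist_force"]); T.append(s["wrist_torque"]); sleep(0.02)
    F=np.array(F);T=np.array(T)
    return F.mean(0),T.mean(0),F.std(0),T.std(0)
E
python3 - <<'E'
from h import *; import pickle, json
np.set_printoptions(precision=3,suppress=True)
d,e=pickle.load(open("d.pkl","rb"))
for c in [(130,210),(258,165),(194,187)]: print("blade",px(d,155+c[0]/4.647-.4,205+c[1]/4.647-.4,42))
for c in [(97,152),(260,90),(313,243),(155,300)]: print("corner",px(d,155+c[0]/4.647-.4,205+c[1]/4.647-.4,16))
yaw=-0.051; g=np.array([485+12,-234-.6]); q=down(yaw)
for y in (yaw,yaw+np.pi): print(inverse_kinematics([*g,60],down(y)))
move_pose([*g,100],q); print(state()["time"])
w=save("wrist","w1.png"); pickle.dump(w,open("w1.pkl","wb"))
sleep(.3); f0=feel(); print(f0); s=state(); print(s["time"],s["tool_pos"])
E
```

```text
blade [570.322 260.607  42.   ]
blade [589.556 202.     42.   ]
blade [580.158 231.338  42.   ]
corner [600.993 282.692  16.   ]
corner [628.474 206.071  16.   ]
corner [555.42  181.445  16.   ]
corner [530.656 255.235  16.   ]
[-0.599  0.356  1.743 -0.     1.042  1.023]
[-0.599  0.356  1.743 -0.     1.042 -2.118]
1.8
(array([ 0.165,  0.029, -0.011]), array([-0.001,  0.005, -0.007]), array([0.463, 0.472, 0.758]), array([0.031, 0.023, 0.026]))
2.4833 [ 496.998 -234.581   99.99 ]
```

View pics/w1.png

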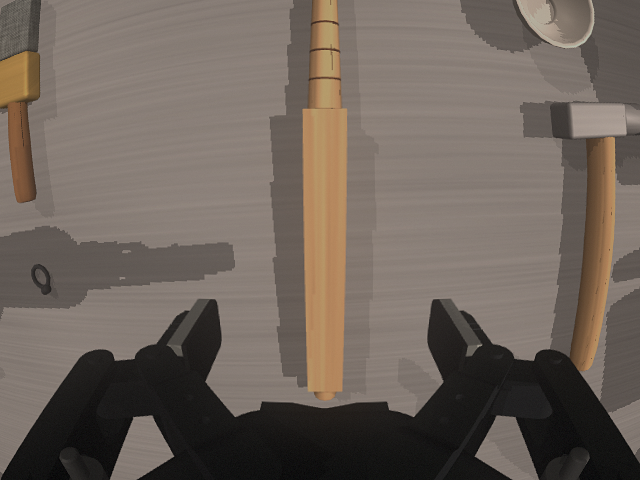

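The wrist view shows the handle from (325,108) to (325,391), well centred between the open fingers. Next I compute the centre, grasp, lift and feel.

```bash
python3 - <<'E'
from h import *; import pickle
np.set_printoptions(precision=4,suppress=True)
w=pickle.load(open("w1.pkl","rb"))
a=px(w,325,391,22,True)[:2]; b=px(w,325,108,22,True)[:2]; print(a,b,np.linalg.norm(b-a))
u=(b-a)/np.linalg.norm(b-a); yaw=np.arctan2(u[1],u[0]); o=(a+b)/2; print("origin",o,"yaw",yaw)
g=o+12*u; q=down(yaw)
movel([*g,40],orientation=q)
print("stop",movel([*g,3],speed=60,force_limit=8)); print(state()["tool_pos"])
gripper_to(0.0); s=state(); print(s["finger_gap"],s["grasp_force"],s["time"])
movel([*g,70],speed=60); sleep(.3)
F,T,fs,ts=feel(90); print(F,T); s=state(); print(s["tool_pos"],s["time"])
c=np.cos(yaw);si=np.sin(yaw)
print("mass",-F[2]/9.81,"torque about handle-y",-T[0]*si+T[1]*c)
save("wrist","w2.png")
E
```

```text
[ 383.8982 -230.083 ] [ 583.2579 -240.4312] 199.62812221598426
origin [ 483.578  -235.2571] yaw -0.05186083265690703
stop False
[ 495.6349 -235.913     2.9043]
0.28681599172565836 60.81111788749695 4.375
[ 0.0188 -0.0058 -2.7092] [-0.0029 -0.0375  0.0052]
[ 495.5487 -235.8823   69.9944] 7.4417
mass 0.2761647871793601 torque about handle-y -0.0376387429130413
```

View pics/w2.png

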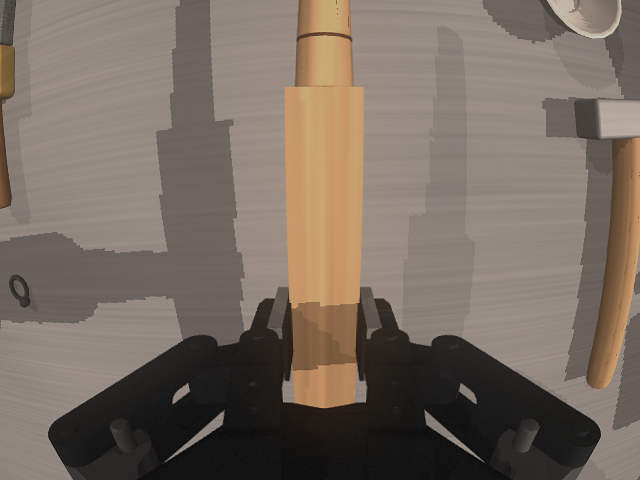

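The mandrel is held level. Its mass is about 0.276 kg and its balance point is about 14 mm to the pommel side of the grip. I'll take it to a hover beside the fulcrum, look from close by and feel again.

```bash
python3 - <<'E'
from h import *; import pickle
np.set_printoptions(precision=4,suppress=True)
yaw=.33; u=np.array([np.cos(yaw),np.sin(yaw)]); v=np.array([-u[1],u[0]]); E=np.array([579.5,231.4])
p=state()["tool_pos"]; movel([p[0],p[1],160],speed=120)
h=E-60*u-90*v; print(inverse_kinematics([*h,160],down(yaw)))
move_pose([*h,160],down(yaw)); sleep(.3)
w=save("wrist","w3.png"); pickle.dump(w,open("w3.pkl","wb"))
F,T,fs,ts=feel(90); t=-T[0]*u[1]+T[1]*u[0]
print(F,T,"ty",t,"x",1000*t/-F[2],state()["time"])
E
```

```text
[ 0.073   0.2561  1.6355 -0.      1.2499  1.3138]
[ 0.0009  0.0019 -2.7186] [ 0.0148 -0.0369  0.0026] ty -0.03967138339920726 x -14.592311303053027 11.6167
```

View pics/w3.png

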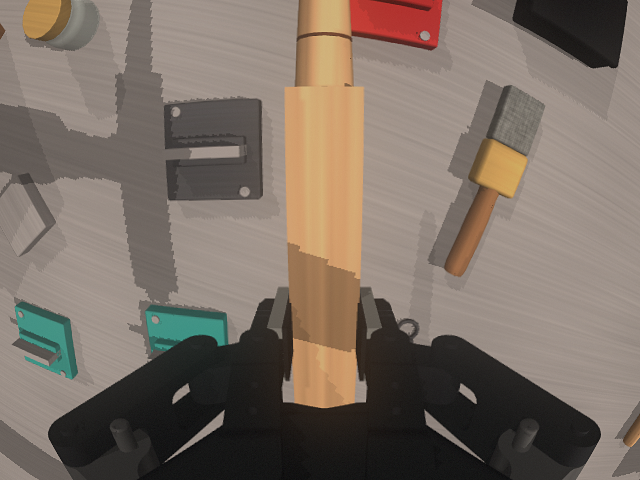

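The close view shows the dark fulcrum's top with corners at (166,106), (261,99), (262,198) and (168,200), and its blade from about (166,154) to (240,152). Next I refine the edge position.

```bash
python3 - <<'E'
from h import *; import pickle
np.set_printoptions(precision=2,suppress=True)
w=pickle.load(open("w3.pkl","rb"))
C=np.array([px(w,*c,16,True)[:2] for c in [(166,106),(261,99),(262,198),(168,200)]]); print(C,C.mean(0))
for i in range(4): e=C[(i+1)%4]-C[i]; print(np.linalg.norm(e),np.mod(np.degrees(np.arctan2(e[1],e[0])),90))
im=w["img"]; cam=-cv2.Rodrigues(np.array(w["rvec"],float))[0].T@np.array(w["tvec"],float).ravel(); print(cam)
for c in [(166,147),(166,160),(240,145),(240,158),(203,146),(203,159)]: print(c,px(w,*c,42,True)[:2])
cv2.imwrite("pics/w3c.png",cv2.resize(im[90:210,155:275],(600,600),interpolation=cv2.INTER_NEAREST)[:,:,::-1])
E
```

```text
[[604.4  278.04]
 [629.74 203.39]
 [555.9  179.23]
 [529.99 255.66]] [580.01 229.08]
78.8356119325484 18.74814504837883
77.68867473856534 18.117485236903235
80.70729666485526 18.727444628256308
77.70266956514915 16.737074452029734
[620.8  149.91 302.61]
(166, 147) [576.6  257.67]
(166, 160) [567.22 255.1 ]
(240, 145) [593.51 202.96]
(240, 158) [584.62 200.23]
(203, 146) [585.11 229.35]
(203, 159) [576.02 226.71]
```

View pics/w3c.png

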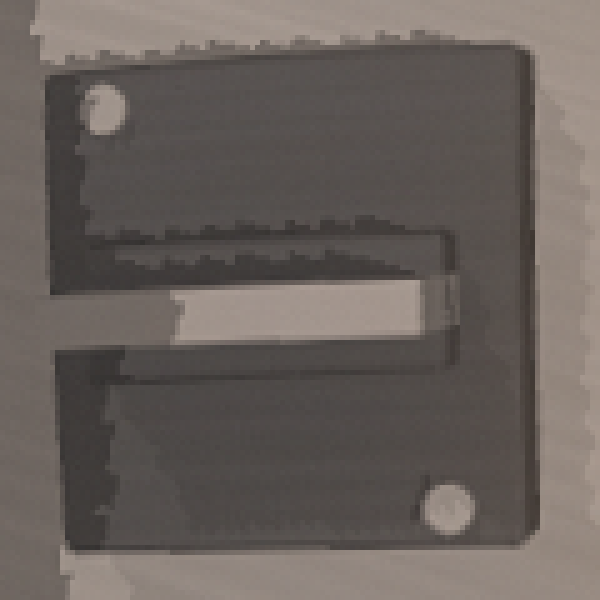

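```bash
python3 - <<'E'
from h import *; import pickle
np.set_printoptions(precision=4,suppress=True)
w=pickle.load(open("w3.pkl","rb"))
B=np.array([px(w,*c,42,True)[:2] for c in [(165,148.6),(239.8,146),(239.8,156.8),(166.6,160)]])
E=B.mean(0); print(B,E)
yaw=.32; u=np.array([np.cos(yaw),np.sin(yaw)]); q=down(yaw)
t=E+14.3*u
move_pose([*t,110],q); movel([*t,52],speed=60); sleep(.2)
hit=False; z=52
hit=movel([*t,43.5],speed=8,force_limit=2); sleep(.2)
F,T,_,_=feel(60); ty=-T[0]*u[1]+T[1]*u[0]; s=state()
Rz=F[2]+2.714
print(hit,s["tool_pos"],F,"ty",ty,"R",Rz,"x_edge",-1000*(ty+0.0388)/Rz, s["time"])
np.save("E.npy",np.r_[E,t])
E
```

```text
[[575.2304 258.1562]
 [592.789  202.8842]
 [585.4044 200.6214]
 [567.3544 254.6177]] [580.1945 229.0699]
True [593.7025 233.5292  45.4174] [ 0.3394 -0.024   5.7863] ty 0.0457009242842509 R 8.50032389935783 x_edge -9.940906403653 15.475
```

The contact lever is -9.9 mm, which is the blade's near corner, 4 mm from its centre. That puts the blade centre about 13.9 mm behind the grip, against the balance point at 14.3 mm. I'll relieve the pressing, then release.

```bash
python3 - <<'E'
from h import *
np.set_printoptions(precision=4,suppress=True)
E=np.load("E.npy"); t=E[2:]; yaw=.32; u=np.array([np.cos(yaw),np.sin(yaw)])
z=state()["tool_pos"][2]
for i in range(8):
    F,T,_,_=feel(15); R_=F[2]+2.714; ty=-T[0]*u[1]+T[1]*u[0]
    print(round(z,2),R_,"xe",-1000*(ty+.0388)/R_)
    if R_<3.2: break
    z+=.12; movel([*t,z],speed=5); sleep(.1)
gripper_to(0.36); sleep(.5)
s=state(); print(s["time"],s["finger_gap"],s["grasp_force"],s["tool_pos"])
F,T,_,_=feel(15); print(F,T)
d=get_image("scene"); im=d["img"][180:300,320:460]; a=cv2.resize(im,(560,480),interpolation=cv2.INTER_CUBIC)
cv2.imwrite("pics/s1.png",a[:,:,::-1])
E
```

```text
45.42 8.601087814575157 xe -11.201901583703377
45.54 5.046406078000156 xe -3.1819601000362243
45.66 3.028024272011297 xe 43.52001207805411
18.1167 0.35930944062914594 0.0 [593.7966 233.5607  45.6839]
[-0.1045 -0.3932  0.0476] [ 0.0059  0.0133 -0.0036]
```

View pics/s1.png

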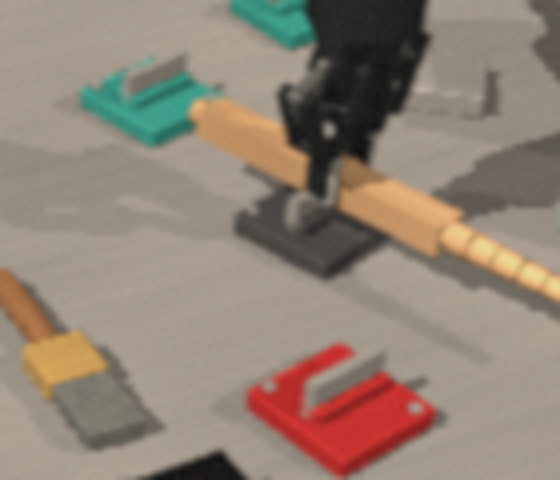

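The scene crop shows the mandrel lying across the dark fulcrum, pommel at (200,108), fingers loosely open around it. I'll check that it's level by measuring both ends.

```bash
python3 - <<'E'
from h import *
np.set_printoptions(precision=1,suppress=True)
def ends(d):
    hsv=cv2.cvtColor(d["img"],cv2.COLOR_RGB2HSV)
    m=((hsv[...,1]>90)&(hsv[...,0]>8)&(hsv[...,0]<25)&(hsv[...,2]>110)).astype(np.uint8)
    return m
for n in ("scene","top"):
    d=get_image(n); m=ends(d)
    yaw=.32; u=np.array([np.cos(yaw),np.sin(yaw)]); o=np.load("E.npy")[2:]-12*u
    for tilt in (-.3,0,.3):
        P=[]
        for x in (-112,220):
            P.append([*(o+np.cos(tilt)*x*u),53+np.sin(tilt)*(x+2)])
        pr=cv2.projectPoints(np.array(P),np.array(d["rvec"],float),np.array(d["tvec"],float),np.array([[d["fx"],0,d["cx"]],[0,d["fy"],d["cy"]],[0,0,1.]]),None)[0][:,0]
        print(n,"tilt",tilt,pr.ravel())
        if tilt==0: P0=pr
    # mask pixels near the axis line, along-axis extremes
    ax=P0[1]-P0[0]; L=np.linalg.norm(ax); ax/=L; ys,xs=np.nonzero(m); D=np.c_[xs,ys]-P0[0]
    s=D@ax; t=D@np.array([-ax[1],ax[0]]); k=(s>-25)&(s<L+25)&(abs(t)<14); s=s[k];t=t[k]
    for lo in np.arange(-20,L+20,10):
        kk=(s>=lo)&(s<lo+10)
        if kk.sum()>3: print(" s",round(lo),"n",kk.sum(),"t mid",(t[kk].min()+t[kk].max())/2)
    print(" smin,smax",s.min(),s.max(),L)
E
```

```text
scene tilt -0.3 [371.1 197.6 464.8 278.5]
scene tilt 0 [368.8 206.9 474.  259.6]
scene tilt 0.3 [369.2 217.3 476.4 235.5]
 s 0 n 96 t mid 0.21452922975751543
 s 10 n 121 t mid 0.20589709410517987
 s 20 n 98 t mid 0.2043276148956652
 s 30 n 20 t mid 0.6419672770570064
 s 40 n 123 t mid -0.03528781571108608
 s 50 n 127 t mid 0.1807854267529332
 s 60 n 137 t mid -0.05176734741099809
 s 70 n 81 t mid -1.1721552795737347
 s 80 n 68 t mid 0.15959745742447473
 s 90 n 65 t mid -0.06824687911091121
 s 100 n 56 t mid 0.14704162374835206
 s 110 n 40 t mid 0.1391942277007745
 smin,smax -0.6744043802717317 117.39089743685166 117.69567199517132
top tilt -0.3 [208.9 290.7 173.4 160.4]
top tilt 0 [212.8 293.4 163.9 147.9]
top tilt 0.3 [214.9 291.5 156.3 142.7]
 s 0 n 103 t mid -0.7467329172677588
 s 10 n 148 t mid -0.8930649331812806
 s 20 n 131 t mid -0.7148908997899523
 s 30 n 112 t mid 0.40814346578590266
 s 40 n 91 t mid 1.066708169638945
 s 50 n 46 t mid 2.186558333467019
 s 80 n 4 t mid 5.737019665333691
 s 120 n 42 t mid -0.8228712302457126
 s 130 n 68 t mid -0.6510656003499451
 s 140 n 63 t mid -0.635144591611043
 s 150 n 27 t mid -0.6160393811243561
 smin,smax 0.29112049463888073 154.61250473922001 153.44494021731185
```

It's level in both views, ends within 1 px of the level prediction. I'll open fully, withdraw straight up, check again and hand in.

```bash
python3 - <<'E'
from h import *
gripper_to(0.6)
p=state()["tool_pos"]; movel([p[0],p[1],p[2]+15],speed=25); movel([p[0],p[1],200],speed=100); sleep(1.0)
d=get_image("scene"); s=state(); print(s["time"],s["tool_pos"],s["grasp_force"])
cv2.imwrite("pics/s2.png",cv2.resize(d["img"][160:310,310:510],(800,600),interpolation=cv2.INTER_CUBIC)[:,:,::-1])
hsv=cv2.cvtColor(d["img"],cv2.COLOR_RGB2HSV); m=((hsv[...,1]>90)&(hsv[...,0]>8)&(hsv[...,0]<25)&(hsv[...,2]>110))
ys,xs=np.nonzero(m); A=np.array([368.8,206.9]);B=np.array([474.,259.6]);L=np.linalg.norm(B-A);ax=(B-A)/L
D=np.c_[xs,ys]-A; a=D@ax; t=D@np.array([-ax[1],ax[0]]); k=(a>-15)&(a<L+15)&(abs(t)<14);a=a[k];t=t[k]
print([(int(l),round(float(t[(a>=l)&(a<l+10)].min()+t[(a>=l)&(a<l+10)].max())/2,2)) for l in range(0,110,10) if ((a>=l)&(a<l+10)).any()],a.min(),a.max(),L)
E
```

```text
22.1917 [593.74636801 233.55848342 200.00217131] 0.0
[(0, -0.01), (10, 0.21), (20, 0.2), (30, -0.03), (40, -0.03), (50, 0.18), (60, -0.05), (70, -0.5), (80, -0.06), (90, -0.07), (100, -0.08)] -0.6721800275315308 117.39319494354369 117.66193097174633
```

View pics/s2.png

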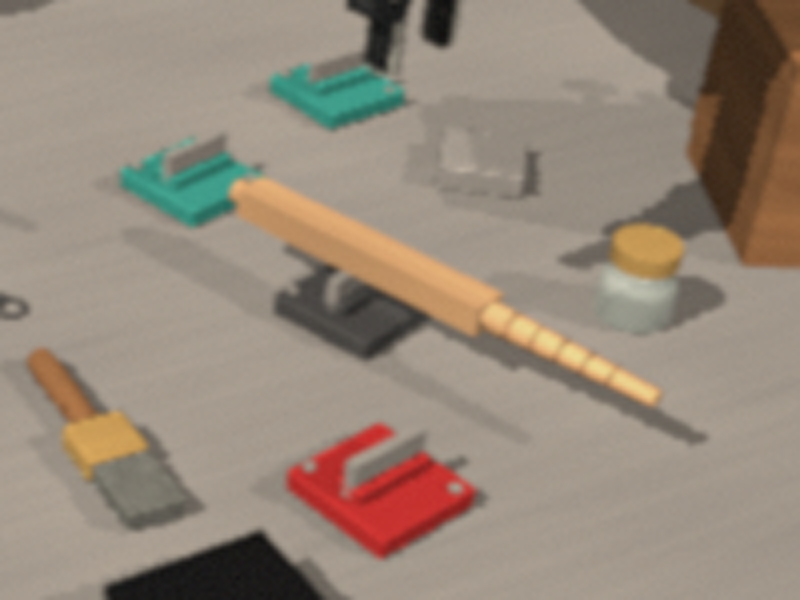

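The mandrel rests free and level on the dark fulcrum's blade, from the pommel at (235,190) to the nose tip at (655,395). The gripper is clear and the bystanders are undisturbed.

```bash
python3 -c "
from cell import *
print(finish_job())"
```

```text
the job is handed in; nothing more can be done
None
```

The mandrel was left released and level on the fulcrum's edge, balanced about 2 mm to the pommel side of its origin, and the job was handed in at about 22 s; no verdict came back.

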